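# Post a bearing block through the chute flap

## Task

Push the bearing block that stands on the chute's ledge from behind with your fingertips, so that it slides along the ledge and through the hanging flap and goes down into the wire basket; then draw the fingers back out and let the flap swing shut. Only slide the block, never lift it, and leave the jar, the small-parts drawer and the wrench beside the chute where they are.

Things in the scene. Friction and masses are not known exactly. Their poses are not given: they have to be found in the camera images.
- chute: Fixed steel feed chute. Origin on the work surface, mid-width, straight under the flap's hinge line; x = feed direction (level), z up. Level ledge 100 mm above the work surface, from x = -190 mm (open rear end, no wall) to the sill edge, 70 mm wide between cheeks 3 mm thick that stand 20 mm above it. From above the way is open along the whole chute: nothing spans it but the flap panel.
- sill_edge (a point): Mid-width on the ledge's far edge, 30 mm past the hinge line, 100 mm above the work surface. Beyond it a 45 degree slide, 55 mm long along the chute and 55 mm down, leads into the basket. The block tips over it and slides down by itself once its centre is past it; pushing until the block's rear end is 10 to 20 mm past the hinge line is sure.
- basket (a point): Centre of the floor of the wire basket under the slide's foot, 150 mm past the hinge line, 6 mm above the work surface. Inside 186 mm along the chute by 116 mm across; rim 70 mm above the work surface. The block usually comes to rest in it leaning against the slide, its centre about 107 mm past the hinge line, which is fine.
- flap_pivot (a point): Middle of the flap's hinge line, 172 mm above the work surface. Two posts outside the cheeks carry the pivots: 30 mm long along the chute, inner faces 38 mm either side of the middle, tops 181 mm above the work surface. Fingers that point down can follow the block through between the arms until their front is about 28 mm past the hinge line; there the panel's upper edge blocks them.
- flap (a joint): Gravity flap, rad: 0 = shut (hangs upright across the ledge), grows as its lower edge swings along the feed and up; stop at 1.45. 100 g, no spring, falls shut within about 1 s when free. Panel 64 mm wide, 3 mm thick, on two side arms (60 mm clear between them, no crossbar at the top); when shut its lower edge is 4 mm and its upper edge 40 mm above the ledge.
- block_mid (a point): Centre (20 mm above its underside) of the loose bearing block: grey pillow block, 250 to 490 g, base 84 mm long (x) x 52 wide x 18 high, in the middle a round housing of 20 mm radius, 40 mm long across, top 40 mm above the underside. It stands on the ledge before the flap, in line with the chute within about 5 degrees. The base's ends are upright flat faces 42 mm from the centre.
- jar_mid (a point): Centre of a closed jar of 60 mm diameter and 85 mm height, standing on the work surface on one side of the chute. Leave alone.
- drawer_mid (a point): Centre of a loose clear plastic small-parts drawer, 120 x 60 x 40 mm, on the work surface beside the chute. Leave alone.
- wrench: A 150 mm wrench lying on the work surface beside the chute. Leave alone.
Mind the look-alikes: they are no part of the job. There is more than one size of the part that bears block_mid; the job needs the middle-sized.

How it is judged:
By the outcome, as a careful person would: the job done as asked, in the order asked, and still so for the second after the job is handed in, with the robot touching nothing.
It also fails if it takes over 38 s, if anything falls off the work surface, if the arm or the gripper's body presses on something with over 40 N, if the wrist force passes 120 N, or if a joint passes its speed limit or range.

## Robot

A 6-joint arm with a two-finger parallel gripper is mounted at the origin on the work surface. World frame = base frame: x ahead of the robot, y to its left, z up, the work surface at z = 0. Lengths are in mm, angles in rad, forces in N, time in s.
With the tool pointing down it reaches from about 275 to 1000 mm from the base axis. Payload 8.4 kg.
Tool frame: the origin (TCP) lies on the centre line of the jaws, within the pads' length; the fingertips stand 14 mm ahead of it and the grasp point (between the pads) lies 5 mm behind it (robot.finger_overhang is the distance from the TCP to the fingertips, in mm); z points along the fingers, y is the direction in which the jaws open and shut (so a half turn about z gives the same grasp; the last joint's range is limited). The gripper opens to 85 mm and grips with 20 to 120 N. Pads are 22 mm wide; open, the fingers measure 114 mm over their backs; the gripper's body (76 mm by 85 mm) begins 54 mm behind the grasp point. The pads swing forward as they close: fully open they stand 13 mm farther back than shut.
Start: joints at [1.34, 0.353, 1.633, -0, 1.155, -0.002], TCP at [141.754, 608.715, 245.281] pointing down, gripper open.
Joint ranges: [-2.63, 2.63], [-0.92, 2.1], [0.06, 2.66], [-1.3, 4.44], [0, 2.69], [-3.02, 3.02]. Speed limits (rad/s): [2.22, 2.22, 2.79, 3.14, 3.14, 3.14].

## Interface

Orientations are given as a rotation vector (axis times angle).
In Python, from workcell import telemetry, imaging, order, robot gives the robot as it stands. The module is installed in compiled form; this text tells all that it offers.
- The arm moves only by the shell command python3 -m inch 'ROWS' [FORCE]. ROWS is JSON, a list of rows, each an object with "delta_pos": the shift along the tool's x, y, z in m, a list of three; "rot": the turn, a rotation vector about the tool's x, y, z in rad, a list of three; "gripper": the finger opening in m, from 0 to 0.0854. A call has 1 to 12 rows; each row shifts and turns the pose as measured when the row begins, along the tool's axes as they then stand; what a row does not reach is not made up. A row lasts 1/12 s, in which the tool goes at most 41.7 mm and 7.16 degrees, less where a joint would pass 70% of its speed; a pose out of reach is approached as far as the arm can. A call with a gripper value outside its range is refused whole. The fingers move at their own pace and stop on an object; FORCE is the grip in N (left out, the last holds). Time passes only in rows, so rows that do not move let the fingers close. It gives the time, the measured TCP pose, the force and the opening at its end, in the units of the state.
- telemetry.observe(): the state, without advancing time (a new reading comes with each control period).
- imaging.snapshot(name): name is "side" or "top"; returns the picture (400x640x3 uint8, red, green, blue); there is no depth.
- imaging.calibration(name): a dict with "camera_matrix" (3x3 intrinsics, pixels), "rvec" (rotation vector, rad) and "tvec" (3), from world to camera coordinates, as OpenCV has them. Camera axes: x right, y down, z forward; pixel columns grow to the right and rows downward; lengths in mm; the calibration is good to about 2 mm. A picture is of the moment at which its call begins. calibration takes no time and is no camera call.
- order.close_job(): hands the job in, once; it reports no verdict.
The state is a dict: "t": time; "joints": joint angles; "dq": joint speeds; "joint_torque": joint torques, N m; "ee_pos": TCP position; "tcp_rot": TCP orientation; "wrist_force": force on the tool from outside, world axes, zero at the start; "wrist_torque": the same for the moment, N m; "finger_gap": finger opening in mm.
Only numpy, scipy, OpenCV 4.12 (cv2) and the standard library are available. Lean on these libraries where they do the work, as an engineer would, in place of code of your own. Each camera call takes 0.05 s, during which the arm holds its last target.

## Working session

There is one attempt and no reset: what is moved stays moved. The work goes in short steps, Python scripts to look and compute and a shell command to move; the robot and the scene stay as the last step left them, time stands still between calls to the robot, and variables do not carry over. Pictures are saved under pics/ and viewed, and the job is handed in when it is done.

```bash
mkdir -p pics; cat > h.py <<'E'
import numpy as np, cv2
from workcell import telemetry, imaging, order, robot
def snap(n,f):
    im=imaging.snapshot(n); cv2.imwrite('pics/'+f,im[:,:,::-1]); return im
def cal(n):
    c=imaging.calibration(n); K=np.array(c['camera_matrix'],float);R=cv2.Rodrigues(np.array(c['rvec'],float))[0];t=np.array(c['tvec'],float).ravel();return K,R,t
def ray(n,uv,z):
    K,R,t=cal(n); o=-R.T@t; d=R.T@np.linalg.inv(K)@np.array([uv[0],uv[1],1.]); return o+d*(z-o[2])/d[2]
def proj(n,P):
    K,R,t=cal(n); p=K@(R@np.array(P,float)+t); return p[:2]/p[2]
E
python3 - <<'E'
from h import *
snap('top','t0.png');snap('side','s0.png')
s=telemetry.observe();print(s['t'],s['ee_pos'],s['tcp_rot'],s['wrist_force'],s['finger_gap'])
for n in('top','side'):
    K,R,t=cal(n);print(n,-R.T@t,R[2],K[0,0])
E
```

```text
0.1 [141.64600134 608.31765883 244.61790095] [-3.58578033e-01 -3.12090495e+00  1.98718526e-03] [ 0.59666082 -0.66504239  0.09640876] 85.21509213186171
top [457.98053367  38.96192686 886.3537202 ] [ 0.12203398 -0.02882275 -0.99210733] 468.05114733028535
side [223.57297353 355.91995095 537.6226046 ] [ 0.55358875 -0.53043275 -0.64201293] 361.59778114339105
```

View pics/t0.png

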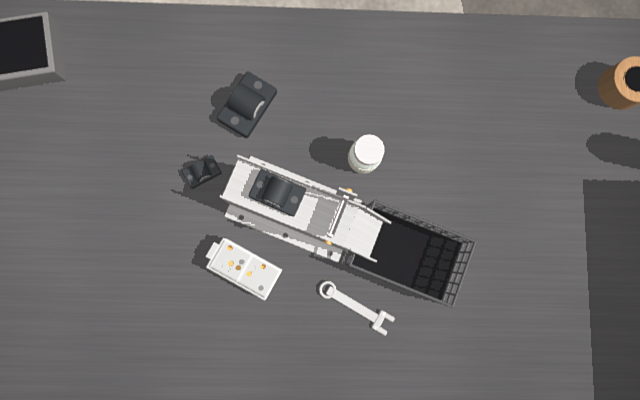

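View pics/s0.png

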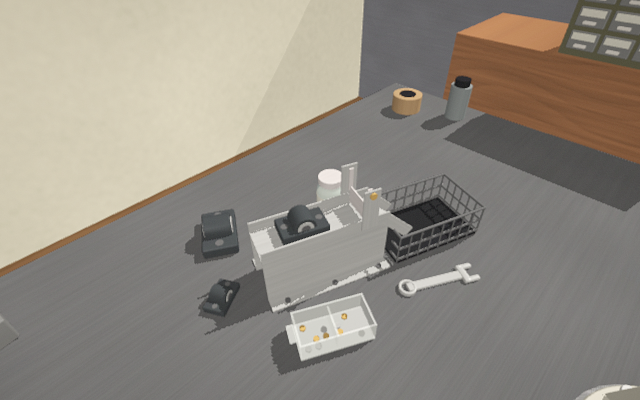

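Three blocks could be taken for the target in the top picture: a large one on the table (247,103), a small one on the table (200,170), and one on the chute ledge (277,192). The one on the ledge fits the description. I'll check it in a close crop.

```bash
python3 - <<'E'
from h import *
a=cv2.imread('pics/t0.png')[140:280,170:410]; cv2.imwrite('pics/t0c.png',cv2.resize(a,None,fx=3.3,fy=3.3,interpolation=cv2.INTER_CUBIC))
a=cv2.imread('pics/s0.png')[150:320,190:430]; cv2.imwrite('pics/s0c.png',cv2.resize(a,None,fx=3.3,fy=3.3,interpolation=cv2.INTER_CUBIC))
for uv,z in [((277,192),118),((247,103),20),((200,170),10),((347,190),181),((332,243),181)]: print(uv,ray('top',uv,z).round(1))
E
```

```text
(277, 192) [557.6  73.6 118. ]
(247, 103) [739.8 139.9  20. ]
(200, 170) [610.1 224.6  10. ]
(347, 190) [555.  -35.6 181. ]
(332, 243) [474.1 -13.8 181. ]
```

View pics/t0c.png

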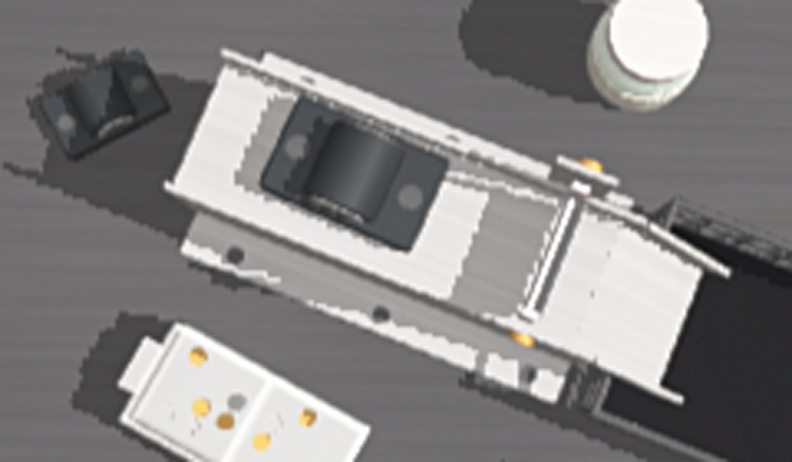

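View pics/s0c.png

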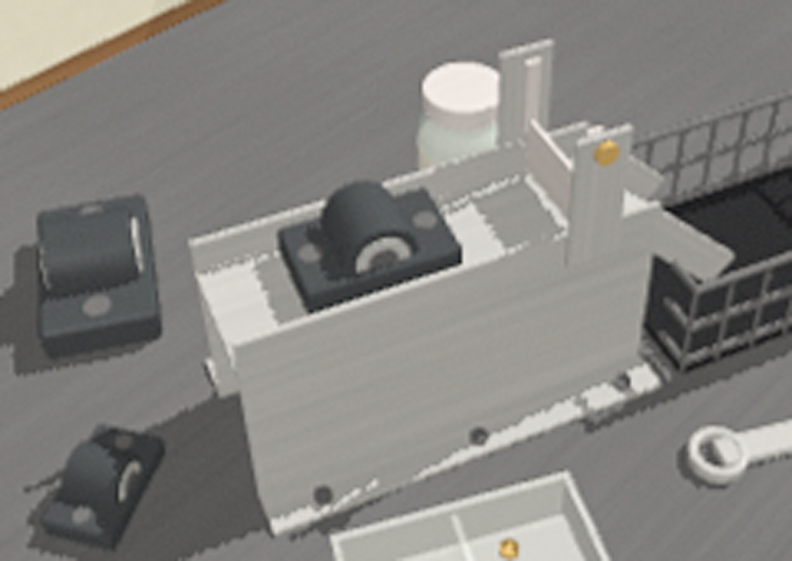

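```bash
cat > fit.py <<'E'
from h import *
from scipy.optimize import least_squares
T=lambda u,v:(170+u/3.3,140+v/3.3); S=lambda u,v:(190+u/3.3,150+v/3.3)
def tf(p,P): c,s=np.cos(p[2]),np.sin(p[2]); return np.array([p[0]+c*P[0]-s*P[1],p[1]+s*P[0]+c*P[1],P[2]])
ch=[('top',T(222,50),(-190,38,120)),('top',T(167,185),(-190,-38,120)),('side',S(238,348),(-190,-38,120)),('side',S(190,240),(-190,38,120)),
('side',S(500,50),(-15,38,181)),('side',S(553,40),(15,38,181)),('top',T(556,158),(-15,38,181)),('top',T(618,182),(15,38,181))]
bl=[('top',T(300,97),(-42,26,118)),('top',T(450,155),(42,26,118)),('top',T(412,250),(42,-26,118)),('top',T(263,188),(-42,-26,118)),
('side',S(278,235),(-42,26,118)),('side',S(312,295),(-42,-26,118)),('side',S(462,245),(42,-26,118)),('side',S(430,190),(42,26,118))]
def fit(o,p0):
    f=lambda p:np.concatenate([proj(n,tf(p,P))-np.array(uv) for n,uv,P in o])
    r=least_squares(f,p0,loss='soft_l1'); return r.x,f(r.x)
if __name__=='__main__':
    p,e=fit(ch,[515,-20,-2]);print(p,np.degrees(p[2]),'\n',e.reshape(-1,2).round(1))
    q,e=fit(bl,[557,73,-2]);print(q,np.degrees(q[2]),'\n',e.reshape(-1,2).round(1))
    c,s=np.cos(p[2]),np.sin(p[2]);d=q[:2]-p[:2];print('block in chute',c*d[0]+s*d[1],-s*d[0]+c*d[1],np.degrees(q[2]-p[2]))
E
python3 fit.py
```

```text
[517.16076047 -24.4548112   -1.91999394] -110.00754917111551 
 [[ 0.  -0.2]
 [-0.9  1.2]
 [-0.5 -0.9]
 [-0.1  0.1]
 [ 0.5  0.8]
 [-0.1 -0.6]
 [ 0.5  0. ]
 [ 0.1 -0.2]]
[556.62761049  72.88865532  -1.93651407] -110.954083409381 
 [[-0.9 -0.7]
 [ 0.5  0.8]
 [ 0.1  1. ]
 [-1.9  0.5]
 [-0.3 -2.5]
 [-0.3 -0.1]
 [ 2.2 -0.5]
 [-0.9 -2.7]]
block in chute -104.97189375289904 3.7794505138714456 -0.9465342382654925
```

```bash
cat > go.py <<'E'
from fit import *
from scipy.spatial.transform import Rotation as Ro
CH=np.array([517.16,-24.45,np.radians(-110.0)])
def rep(cx,cy,z):
    s=telemetry.observe(); R=Ro.from_rotvec(s['tcp_rot']).as_matrix(); P=np.array(s['ee_pos'])
    w=tf(CH,(cx,cy,z)); d=R.T@(w-P)
    c,sn=np.cos(CH[2]),np.sin(CH[2]);dd=P[:2]-CH[:2]
    print('t %.2f'%s['t'],'tcp in chute',np.round([c*dd[0]+sn*dd[1],-sn*dd[0]+c*dd[1],P[2]],1),'toolx yaw',np.degrees(np.arctan2(R[1,0],R[0,0])).round(2),'z',R[:,2].round(3),'F',np.round(s['wrist_force'],1),'gap',round(s['finger_gap'],1))
    print('tool delta mm to target',d.round(1)); return R
E
python3 - <<'E'
from go import *
print([a for a in dir(robot) if a[0]!='_'],robot.finger_overhang)
rep(-178,2.5,215)
E
```

```text
['IKError', 'finger_overhang'] 14.0
t 0.10 tcp in chute [-466.2 -569.3  244.6] toolx yaw 166.89 z [-0.    -0.001 -1.   ] F [ 0.6 -0.7  0.1] gap 85.2
tool delta mm to target [-533.1 -354.7   30.1]
```

```bash
python3 -m inch '[{"delta_pos":[-0.030,-0.020,0],"rot":[0,0,0],"gripper":0},{"delta_pos":[-0.030,-0.020,0],"rot":[0,0,0],"gripper":0},{"delta_pos":[-0.030,-0.020,0],"rot":[0,0,0],"gripper":0},{"delta_pos":[-0.030,-0.020,0],"rot":[0,0,0],"gripper":0},{"delta_pos":[-0.030,-0.020,0],"rot":[0,0,0],"gripper":0},{"delta_pos":[-0.030,-0.020,0],"rot":[0,0,0],"gripper":0},{"delta_pos":[-0.030,-0.020,0],"rot":[0,0,0],"gripper":0},{"delta_pos":[-0.030,-0.020,0],"rot":[0,0,0],"gripper":0},{"delta_pos":[-0.030,-0.020,0],"rot":[0,0,0],"gripper":0},{"delta_pos":[-0.030,-0.020,0],"rot":[0,0,0],"gripper":0},{"delta_pos":[-0.030,-0.020,0],"rot":[0,0,0],"gripper":0},{"delta_pos":[-0.030,-0.020,0],"rot":[0,0,0],"gripper":0}]'
python3 - <<'E'
from go import *
rep(-178,2.5,215)
snap('side','s1.png')
E
```

```text
t: 1.1
ee_pos: [443.8, 282.8, 240.6]
tcp_rot: [-0.342, -3.119, 0.006]
wrist_force: [0.7, 1.6, 0.9]
finger_gap: 0.4
t 1.10 tcp in chute [-263.6 -174.   240.6] toolx yaw 167.5 z [-0.004 -0.003 -1.   ] F [0.7 1.6 0.9] gap 0.4
tool delta mm to target [-163.9 -107.8   25.5]
```

View pics/s1.png

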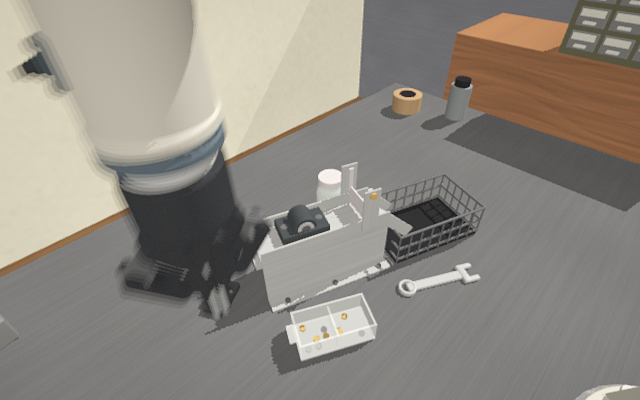

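The picture is motion-blurred: the gripper is passing at about (200,260), and the chute hasn't changed. Next I'll move over the rear of the chute.

```bash
python3 -m inch '[{"delta_pos":[-0.025,-0.017,0],"rot":[0,0,0],"gripper":0},{"delta_pos":[-0.025,-0.017,0],"rot":[0,0,0],"gripper":0},{"delta_pos":[-0.025,-0.017,0],"rot":[0,0,0],"gripper":0},{"delta_pos":[-0.025,-0.017,0],"rot":[0,0,0],"gripper":0},{"delta_pos":[-0.025,-0.017,0],"rot":[0,0,0],"gripper":0},{"delta_pos":[-0.025,-0.017,0],"rot":[0,0,0],"gripper":0},{"delta_pos":[0,0,0],"rot":[0,0,0],"gripper":0},{"delta_pos":[0,0,0],"rot":[0,0,0],"gripper":0},{"delta_pos":[0,0,0],"rot":[0,0,0],"gripper":0}]'
python3 - <<'E'
from go import *
rep(-178,2.5,215)
a=snap('side','s2.png');b=snap('top','t2.png')
cv2.imwrite('pics/s2c.png',cv2.resize(a[60:330,130:430,::-1],None,fx=2.2,fy=2.2,interpolation=cv2.INTER_CUBIC))
E
```

```text
t: 1.9
ee_pos: [577.6, 135.1, 238.1]
tcp_rot: [-0.354, -3.116, 0.012]
wrist_force: [0.5, -0.4, -0.4]
finger_gap: -0.3
t 1.90 tcp in chute [-170.5    2.2  238.1] toolx yaw 167.04 z [-0.006 -0.007 -1.   ] F [ 0.5 -0.4 -0.4] gap -0.3
tool delta mm to target [-1.3  7.5 23.1]
```

View pics/s2c.png

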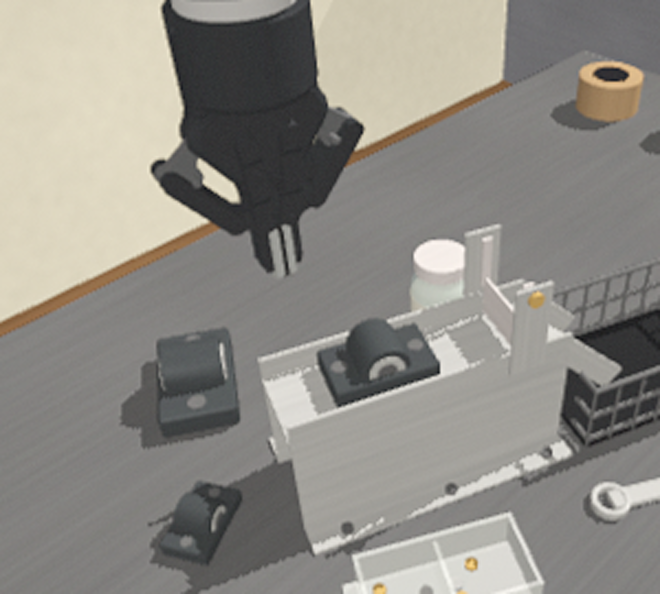

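View pics/t2.png

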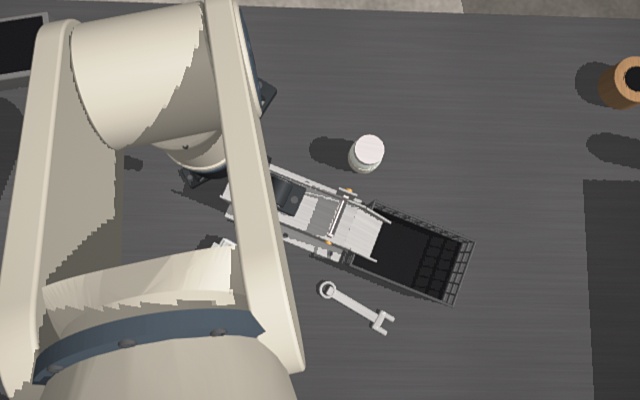

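The fingers sit closed over the rear of the chute, tips at about (285,275) in the crop. The knuckles stick out along the jaw direction, at (155,170) and (355,120), and would hit the flap arms if set across the chute. So I'll align the jaw axis with the feed and lean the tool 25° with the tips leading.

```bash
python3 -m inch '[{"delta_pos":[0,0.010,0],"rot":[0,0,0.122],"gripper":0},{"delta_pos":[0,0,0],"rot":[0.11,0,0],"gripper":0},{"delta_pos":[0,0,0],"rot":[0.11,0,0],"gripper":0},{"delta_pos":[0,0,0],"rot":[0.11,0,0],"gripper":0},{"delta_pos":[0,0,0],"rot":[0.11,0,0],"gripper":0},{"delta_pos":[0,0,0],"rot":[0,0,0],"gripper":0},{"delta_pos":[0,0,0],"rot":[0,0,0],"gripper":0}]'
cat >> go.py <<'E'
def rot(tilt):
    s=telemetry.observe(); R=Ro.from_rotvec(s['tcp_rot']).as_matrix()
    c,sn=np.cos(CH[2]),np.sin(CH[2]); f=np.array([c,sn,0]);u=np.array([0,0,1.])
    a=np.radians(tilt); z=np.sin(a)*f-np.cos(a)*u; y=-(np.cos(a)*f+np.sin(a)*u); x=np.cross(y,z)
    Rt=np.stack([x,y,z],1); print('rotvec tool to target',Ro.from_matrix(R.T@Rt).as_rotvec().round(3)); 
    print('world delta in tool: 10mm feed',(R.T@f*10).round(2),'10mm up',(R.T@u*10).round(2))
    print('joints',np.round(s['joints'],2), 'lead corner', )
    P=np.array(s['ee_pos']);
    for h,y in((0,-14.5),(0,14.5)): 
        w=P+14*R[:,2]+y*R[:,1]; d=w[:2]-CH[:2]; print('tip corner chute',round(c*d[0]+sn*d[1],1),round(-sn*d[0]+c*d[1],1),round(w[2],1))
E
python3 - <<'E'
from go import *
rep(-178,2.5,122);rot(25)
E
```

```text
t: 2.58
ee_pos: [574.8, 151.7, 240.5]
tcp_rot: [-0.515, -2.939, 0.697]
wrist_force: [-0.8, 0.5, -1.0]
finger_gap: 0.0
t 2.58 tcp in chute [-185.3   -6.1  240.5] toolx yaw 160.16 z [-0.15  -0.423 -0.894] F [-0.8  0.5 -1. ] gap 0.0
tool delta mm to target [ -8.3  46.6 109.2]
rotvec tool to target [-0.029  0.003  0.002]
world delta in tool: 10mm feed [ 0.03 -8.94  4.49] 10mm up [-0.02 -4.49 -8.94]
joints [ 0.43  0.49  1.52 -0.33  1.48 -0.7 ] lead corner
tip corner chute -166.1 -6.0 234.5
tip corner chute -192.0 -6.0 221.5
```

```bash
python3 -m inch '[{"delta_pos":[-0.008,0.009,0.022],"rot":[-0.029,0,0],"gripper":0},{"delta_pos":[0,0.010,0.022],"rot":[0,0,0],"gripper":0},{"delta_pos":[0,0.010,0.022],"rot":[0,0,0],"gripper":0},{"delta_pos":[0,0.007,0.015],"rot":[0,0,0],"gripper":0},{"delta_pos":[0,0,0],"rot":[0,0,0],"gripper":0}]'
python3 - <<'E'
from go import *
rep(-178,2.5,122);rot(25)
a=snap('side','s3.png')
cv2.imwrite('pics/s3c.png',cv2.resize(a[100:330,190:430,::-1],None,fx=2.6,fy=2.6,interpolation=cv2.INTER_CUBIC))
E
```

```text
t: 3.0
ee_pos: [581.0, 150.0, 151.7]
tcp_rot: [-0.516, -2.967, 0.628]
wrist_force: [-1.0, -0.2, -0.3]
finger_gap: 0.2
t 3.00 tcp in chute [-185.8    0.4  151.7] toolx yaw 160.34 z [-0.132 -0.383 -0.915] F [-1.  -0.2 -0.3] gap 0.2
tool delta mm to target [-1.9  4.9 30.3]
rotvec tool to target [0.02  0.007 0.003]
world delta in tool: 10mm feed [ 0.06 -9.15  4.05] 10mm up [-0.05 -4.05 -9.15]
joints [ 0.41  0.56  1.59 -0.31  1.29 -0.68] lead corner
tip corner chute -166.9 0.5 144.8
tip corner chute -193.4 0.4 133.0
```

View pics/s3c.png

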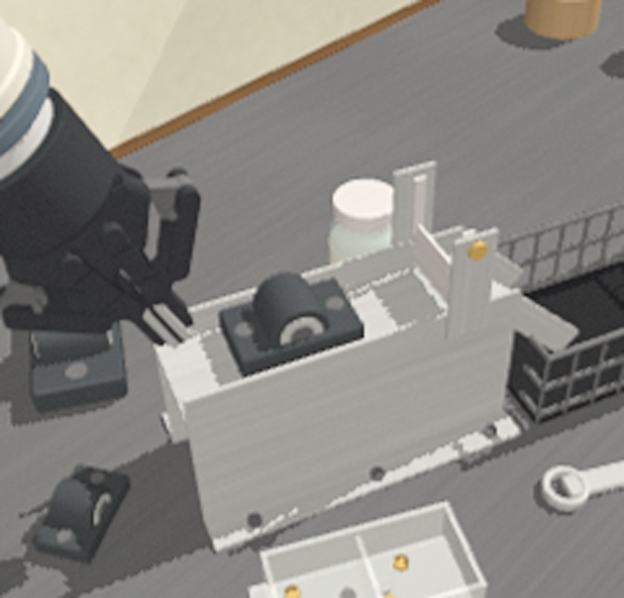

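The tilted fingers are over the rear of the ledge, tips at crop (180,340), clear of the block's rear edge at about (235,355). Descending.

```bash
python3 -m inch '[{"delta_pos":[-0.002,0.0035,0.015],"rot":[0.02,0.007,0],"gripper":0},{"delta_pos":[0,0.003,0.012],"rot":[0,0,0],"gripper":0},{"delta_pos":[0,0.001,0.002],"rot":[0,0,0],"gripper":0},{"delta_pos":[0,0,0],"rot":[0,0,0],"gripper":0}]'
python3 - <<'E'
from go import *
rep(-178,2.5,122);rot(25)
a=snap('side','s4.png')
cv2.imwrite('pics/s4c.png',cv2.resize(a[150:310,210:390,::-1],None,fx=3.5,fy=3.5,interpolation=cv2.INTER_CUBIC))
E
```

```text
t: 3.38
ee_pos: [583.2, 144.6, 128.2]
tcp_rot: [-0.52, -2.959, 0.643]
wrist_force: [0.3, -0.4, 0.1]
finger_gap: -0.1
t 3.38 tcp in chute [-181.4    4.2  128.2] toolx yaw 160.11 z [-0.138 -0.391 -0.91 ] F [ 0.3 -0.4  0.1] gap -0.1
tool delta mm to target [ 1.8 -0.5  7.1]
rotvec tool to target [0.009 0.005 0.   ]
world delta in tool: 10mm feed [ 0.02 -9.1   4.15] 10mm up [-0.04 -4.15 -9.1 ]
joints [ 0.41  0.6   1.6  -0.33  1.26 -0.67] lead corner
tip corner chute -162.4 4.3 121.5
tip corner chute -188.8 4.3 109.5
```

View pics/s4c.png

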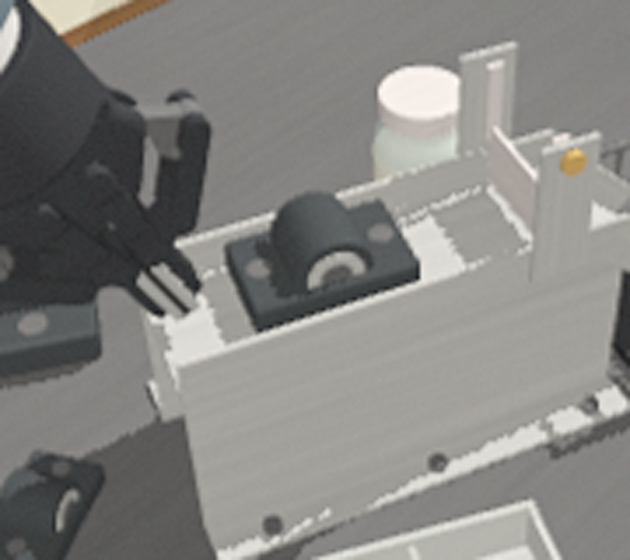

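```bash
python3 -m inch '[{"delta_pos":[0.001,0.0025,0.006],"rot":[0.009,0.005,0],"gripper":0},{"delta_pos":[0,0,0],"rot":[0,0,0],"gripper":0},{"delta_pos":[0,-0.0046,0.002],"rot":[0,0,0],"gripper":0},{"delta_pos":[0,-0.0046,0.002],"rot":[0,0,0],"gripper":0},{"delta_pos":[0,-0.0046,0.002],"rot":[0,0,0],"gripper":0}]'
python3 - <<'E'
from go import *
rep(-150,2.5,122);rot(25)
E
```

```text
t: 3.85
ee_pos: [578.2, 131.2, 124.7]
tcp_rot: [-0.521, -2.954, 0.651]
wrist_force: [0.8, 0.0, 0.1]
finger_gap: -0.1
t 3.85 tcp in chute [-167.1    4.1  124.7] toolx yaw 160.05 z [-0.141 -0.395 -0.908] F [0.8 0.  0.1] gap -0.1
tool delta mm to target [  1.7 -14.4   9.7]
rotvec tool to target [ 0.003  0.003 -0.   ]
world delta in tool: 10mm feed [ 0.01 -9.08  4.2 ] 10mm up [-0.03 -4.2  -9.08]
joints [ 0.39  0.59  1.62 -0.33  1.25 -0.67] lead corner
tip corner chute -148.1 4.2 118.1
tip corner chute -174.4 4.2 105.9
```

```bash
python3 -m inch '[{"delta_pos":[0.001,0.002,0.004],"rot":[0,0,0],"gripper":0},{"delta_pos":[0,0,0],"rot":[0,0,0],"gripper":0},{"delta_pos":[0,-0.0064,0.003],"rot":[0,0,0],"gripper":0},{"delta_pos":[0,-0.0064,0.003],"rot":[0,0,0],"gripper":0},{"delta_pos":[0,-0.0064,0.003],"rot":[0,0,0],"gripper":0}]'
python3 - <<'E'
from go import *
rep(-150,2.5,122);rot(25)
a=snap('side','s5.png')
cv2.imwrite('pics/s5c.png',cv2.resize(a[150:310,210:390,::-1],None,fx=3.5,fy=3.5,interpolation=cv2.INTER_CUBIC))
E
```

```text
t: 4.27
ee_pos: [570.6, 111.1, 120.6]
tcp_rot: [-0.521, -2.958, 0.647]
wrist_force: [1.2, 3.2, 2.3]
finger_gap: -0.3
t 4.27 tcp in chute [-145.6    3.8  120.6] toolx yaw 160.07 z [-0.138 -0.393 -0.909] F [1.2 3.2 2.3] gap -0.3
tool delta mm to target [ 1.3  3.4 -3.1]
rotvec tool to target [ 0.007  0.005 -0.001]
world delta in tool: 10mm feed [ 0.01 -9.09  4.16] 10mm up [-0.05 -4.16 -9.09]
joints [ 0.37  0.57  1.66 -0.34  1.21 -0.68] lead corner
tip corner chute -126.6 3.9 113.9
tip corner chute -153.0 3.9 101.9
```

View pics/s5c.png

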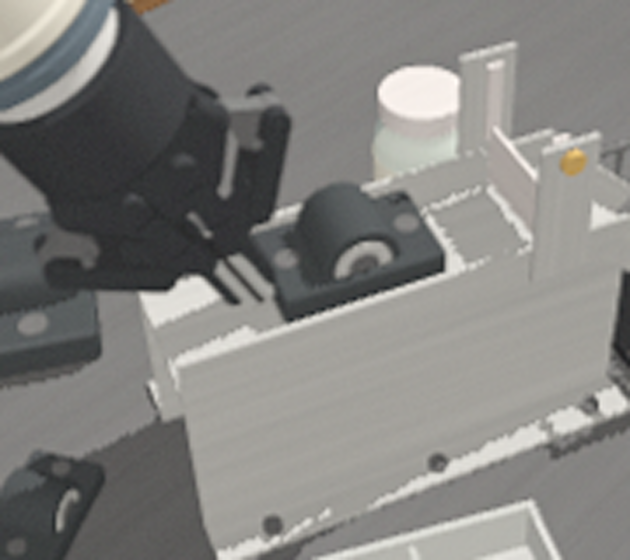

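Contact is made on the base's rear end, at crop (275,290), and the block has started sliding (front now at (443,265)) with about 4 N. Continuing.

```bash
python3 -m inch '[{"delta_pos":[0,-0.0066,0.0027],"rot":[0.007,0.004,0],"gripper":0},{"delta_pos":[0,-0.0065,0.0028],"rot":[0,0,0],"gripper":0},{"delta_pos":[0,-0.0065,0.0028],"rot":[0,0,0],"gripper":0},{"delta_pos":[0,-0.0065,0.0028],"rot":[0,0,0],"gripper":0},{"delta_pos":[0,-0.0065,0.0028],"rot":[0,0,0],"gripper":0},{"delta_pos":[0,-0.0065,0.0028],"rot":[0,0,0],"gripper":0},{"delta_pos":[0,-0.0065,0.0028],"rot":[0,0,0],"gripper":0}]'
python3 - <<'E'
from go import *
rep(-96,2.5,121);rot(25)
a=snap('side','s6.png')
cv2.imwrite('pics/s6c.png',cv2.resize(a[130:290,230:410,::-1],None,fx=3.5,fy=3.5,interpolation=cv2.INTER_CUBIC))
E
```

```text
t: 4.9
ee_pos: [550.2, 57.9, 121.6]
tcp_rot: [-0.522, -2.947, 0.658]
wrist_force: [0.4, 1.4, -0.6]
finger_gap: -0.1
t 4.90 tcp in chute [-88.7   2.9 121.6] toolx yaw 159.9 z [-0.147 -0.399 -0.905] F [ 0.4  1.4 -0.6] gap -0.1
tool delta mm to target [ 0.4  6.8 -2.6]
rotvec tool to target [-0.003 -0.002 -0.001]
world delta in tool: 10mm feed [-0.02 -9.05  4.25] 10mm up [ 0.01 -4.25 -9.05]
joints [ 0.3   0.53  1.74 -0.37  1.17 -0.72] lead corner
tip corner chute -69.6 2.8 115.1
tip corner chute -95.9 2.8 102.7
```

View pics/s6c.png

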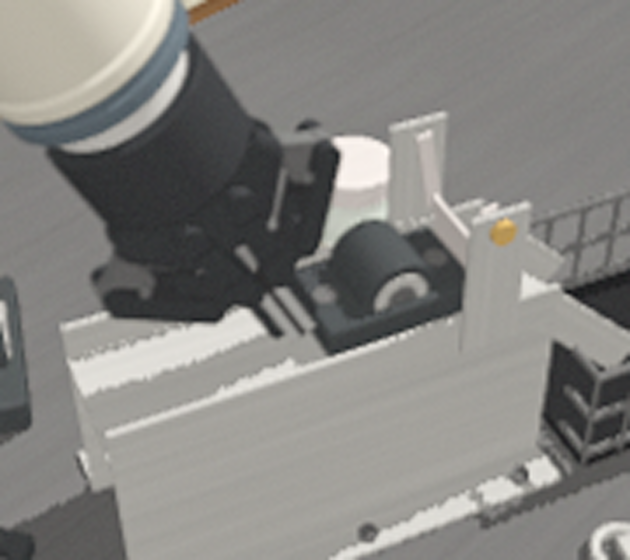

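The block is square between the cheeks, its front at the flap (crop (465,280)). It isn't jammed and the force is low. Continuing.

```bash
python3 -m inch '[{"delta_pos":[0,-0.0065,0.003],"rot":[0,0,0],"gripper":0},{"delta_pos":[0,-0.0065,0.003],"rot":[0,0,0],"gripper":0},{"delta_pos":[0,-0.0065,0.003],"rot":[0,0,0],"gripper":0},{"delta_pos":[0,-0.0065,0.003],"rot":[0,0,0],"gripper":0},{"delta_pos":[0,-0.0065,0.003],"rot":[0,0,0],"gripper":0}]'
python3 - <<'E'
from go import *
rep(-40,2.5,121.5);rot(25)
a=snap('side','s7.png')
cv2.imwrite('pics/s7c.png',cv2.resize(a[130:290,250:430,::-1],None,fx=3.5,fy=3.5,interpolation=cv2.INTER_CUBIC))
E
```

```text
t: 5.37
ee_pos: [536.5, 20.7, 122.0]
tcp_rot: [-0.522, -2.947, 0.658]
wrist_force: [0.9, 2.3, -0.3]
finger_gap: -0.3
t 5.37 tcp in chute [-49.    2.8 122. ] toolx yaw 159.9 z [-0.147 -0.399 -0.905] F [ 0.9  2.3 -0.3] gap -0.3
tool delta mm to target [ 0.3 -7.9  4.3]
rotvec tool to target [-0.003 -0.002 -0.001]
world delta in tool: 10mm feed [-0.02 -9.05  4.25] 10mm up [ 0.01 -4.25 -9.05]
joints [ 0.25  0.5   1.79 -0.4   1.14 -0.75] lead corner
tip corner chute -29.9 2.7 115.5
tip corner chute -56.2 2.8 103.2
```

View pics/s7c.png

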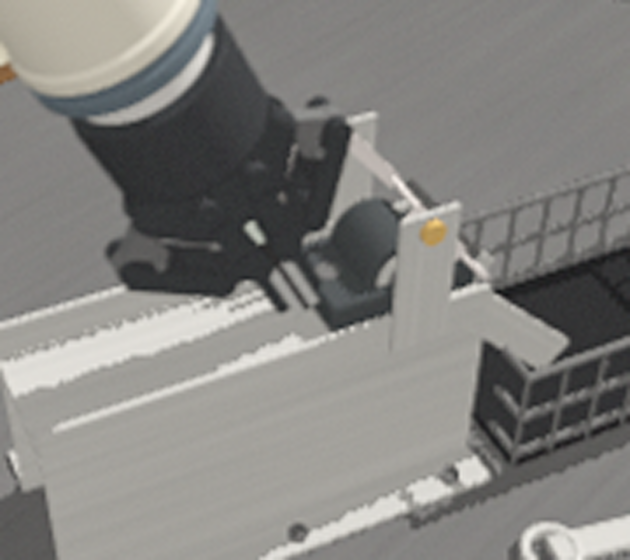

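The flap is swinging up over the block and the force is low. Next I'll push past the tipping point.

```bash
python3 -m inch '[{"delta_pos":[0,-0.0065,0.003],"rot":[0,0,0],"gripper":0},{"delta_pos":[0,-0.0065,0.003],"rot":[0,0,0],"gripper":0},{"delta_pos":[0,-0.0065,0.003],"rot":[0,0,0],"gripper":0},{"delta_pos":[0,-0.0050,0.0023],"rot":[0,0,0],"gripper":0}]'
python3 - <<'E'
from go import *
rep(-10,2.5,122.5);rot(25)
a=snap('side','s8.png')
cv2.imwrite('pics/s8c.png',cv2.resize(a[130:290,270:450,::-1],None,fx=3.5,fy=3.5,interpolation=cv2.INTER_CUBIC))
E
```

```text
t: 5.75
ee_pos: [526.5, -7.6, 122.6]
tcp_rot: [-0.522, -2.948, 0.658]
wrist_force: [1.3, 3.6, 1.4]
finger_gap: -0.0
t 5.75 tcp in chute [-19.    3.  122.6] toolx yaw 159.9 z [-0.146 -0.399 -0.905] F [1.3 3.6 1.4] gap -0.0
tool delta mm to target [ 0.5 -8.1  4. ]
rotvec tool to target [-0.003 -0.001 -0.001]
world delta in tool: 10mm feed [-0.02 -9.05  4.25] 10mm up [ 0.   -4.25 -9.05]
joints [ 0.21  0.48  1.83 -0.41  1.11 -0.77] lead corner
tip corner chute 0.0 2.9 116.1
tip corner chute -26.2 3.0 103.8
```

View pics/s8c.png

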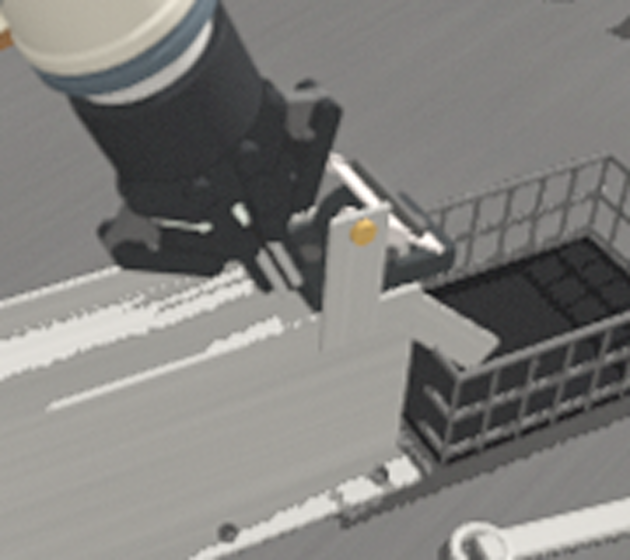

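```bash
python3 - <<'E'
from go import *
for x in(20,30,40,50,60,70,80):
  print(x,[((proj('side',tf(CH,(x,y,118)))-[270,130])*3.5).round(0) for y in(-26,26)])
E
```

```text
20 [array([373., 280.]), array([320., 220.])]
30 [array([390., 274.]), array([336., 215.])]
40 [array([407., 269.]), array([353., 209.])]
50 [array([424., 263.]), array([369., 204.])]
60 [array([441., 257.]), array([385., 199.])]
70 [array([458., 251.]), array([401., 194.])]
80 [array([474., 246.]), array([417., 189.])]
```

The block's front reads as about +66 mm in the chute frame, so its rear is at about -18. It's still level and just short of tipping. Going on slowly, rising slightly for clearance over the posts.

```bash
python3 -m inch '[{"delta_pos":[0,-0.0055,0.0015],"rot":[0,0,0],"gripper":0},{"delta_pos":[0,-0.0055,0.0015],"rot":[0,0,0],"gripper":0}]'
python3 - <<'E'
from go import *
rep(-10,2.5,124.5);rot(25)
a=snap('side','s9.png')
cv2.imwrite('pics/s9c.png',cv2.resize(a[130:290,270:450,::-1],None,fx=3.5,fy=3.5,interpolation=cv2.INTER_CUBIC))
E
```

```text
t: 5.97
ee_pos: [522.3, -19.4, 125.1]
tcp_rot: [-0.523, -2.948, 0.658]
wrist_force: [0.4, 2.2, 3.8]
finger_gap: 0.1
t 5.97 tcp in chute [ -6.5   3.1 125.1] toolx yaw 159.89 z [-0.146 -0.4   -0.905] F [0.4 2.2 3.8] gap 0.1
tool delta mm to target [ 0.6  3.4 -0.9]
rotvec tool to target [-0.003 -0.001 -0.002]
world delta in tool: 10mm feed [-0.02 -9.05  4.25] 10mm up [-0.   -4.25 -9.05]
joints [ 0.19  0.47  1.85 -0.42  1.1  -0.78] lead corner
tip corner chute 12.6 3.1 118.6
tip corner chute -13.7 3.1 106.3
```

View pics/s9c.png

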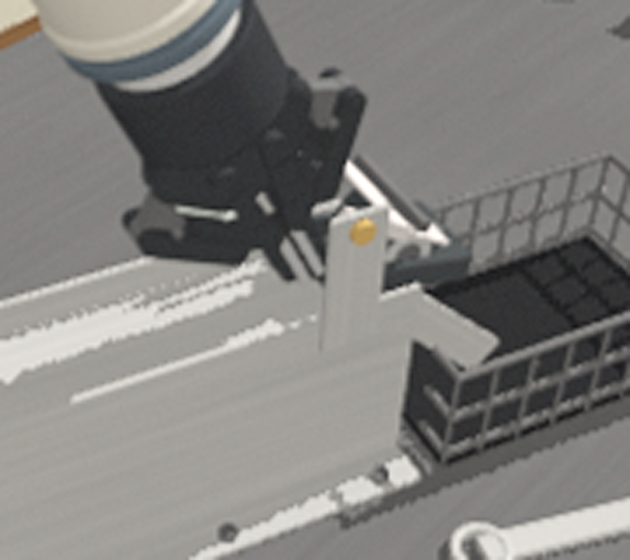

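```bash
python3 -m inch '[{"delta_pos":[0,-0.0060,0.0024],"rot":[0,0,0],"gripper":0},{"delta_pos":[0,0,0],"rot":[0,0,0],"gripper":0}]'
python3 - <<'E'
from go import *
rep(0,2.5,124.5);rot(25)
a=snap('side','s10.png')
cv2.imwrite('pics/s10c.png',cv2.resize(a[130:290,270:450,::-1],None,fx=3.5,fy=3.5,interpolation=cv2.INTER_CUBIC))
E
```

```text
t: 6.18
ee_pos: [518.6, -27.8, 125.8]
tcp_rot: [-0.523, -2.946, 0.661]
wrist_force: [3.4, 6.2, -3.4]
finger_gap: -0.2
t 6.18 tcp in chute [  2.6   2.5 125.8] toolx yaw 159.86 z [-0.148 -0.401 -0.904] F [ 3.4  6.2 -3.4] gap -0.2
tool delta mm to target [0.  2.9 0. ]
rotvec tool to target [-0.005 -0.002 -0.002]
world delta in tool: 10mm feed [-0.02 -9.04  4.28] 10mm up [ 0.01 -4.28 -9.04]
joints [ 0.18  0.46  1.85 -0.43  1.1  -0.79] lead corner
tip corner chute 21.7 2.5 119.3
tip corner chute -4.5 2.5 106.9
```

View pics/s10c.png

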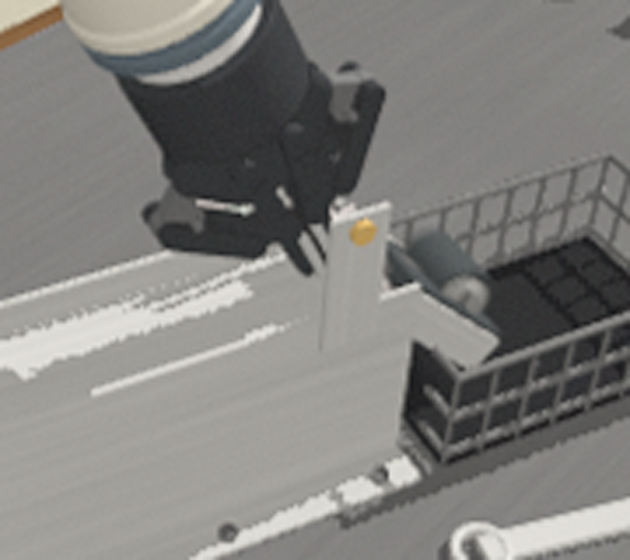

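The block has tipped and is going down the slide, with its housing at crop (455,280). I'll wait a moment and look again.

```bash
python3 -m inch '[{"delta_pos":[0,0,0],"rot":[0,0,0],"gripper":0},{"delta_pos":[0,0,0],"rot":[0,0,0],"gripper":0},{"delta_pos":[0,0,0],"rot":[0,0,0],"gripper":0},{"delta_pos":[0,0,0],"rot":[0,0,0],"gripper":0},{"delta_pos":[0,0,0],"rot":[0,0,0],"gripper":0},{"delta_pos":[0,0,0],"rot":[0,0,0],"gripper":0}]'
python3 - <<'E'
from go import *
rep(0,2.5,124.5)
a=snap('side','s11.png')
cv2.imwrite('pics/s11c.png',cv2.resize(a[130:290,270:450,::-1],None,fx=3.5,fy=3.5,interpolation=cv2.INTER_CUBIC))
E
```

```text
t: 6.73
ee_pos: [518.9, -26.9, 125.2]
tcp_rot: [-0.522, -2.945, 0.661]
wrist_force: [-0.4, 0.0, -0.9]
finger_gap: 0.1
t 6.73 tcp in chute [  1.7   2.5 125.2] toolx yaw 159.87 z [-0.148 -0.401 -0.904] F [-0.4  0.  -0.9] gap 0.1
tool delta mm to target [ 0.   1.9 -0.1]
```

View pics/s11c.png

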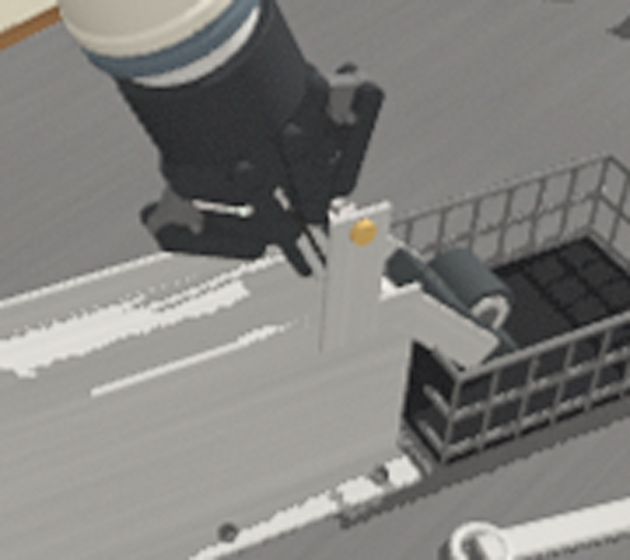

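```bash
python3 -m inch '[{"delta_pos":[0,0,0],"rot":[0,0,0],"gripper":0},{"delta_pos":[0,0,0],"rot":[0,0,0],"gripper":0},{"delta_pos":[0,0,0],"rot":[0,0,0],"gripper":0}]' | head -1
python3 - <<'E'
from go import *
a=snap('side','s12.png');b=snap('top','t12.png')
print(np.abs(a.astype(int)-cv2.imread('pics/s11.png')[:,:,::-1]).max(2)[190:250,370:430].mean())
cv2.imwrite('pics/t12c.png',cv2.resize(b[150:320,290:490,::-1],None,fx=3.5,fy=3.5,interpolation=cv2.INTER_CUBIC))
for P in((107,0,40),(85,0,65),(75,0,75)): print(P,((proj('side',tf(CH,P))-[270,130])*3.5).round(),((proj('top',tf(CH,P))-[290,150])*3.5).round())
E
```

```text
t: 7.03
1.8827777777777779
(107, 0, 40) [468. 310.] [341. 323.]
(85, 0, 65) [441. 289.] [310. 306.]
(75, 0, 75) [428. 281.] [295. 298.]
```

View pics/t12c.png

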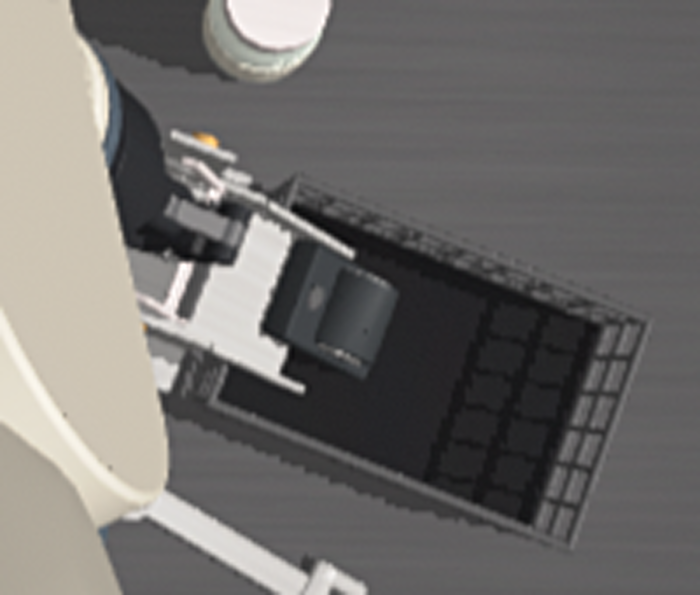

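The block is at rest in the basket, leaning on the slide, housing at crop (355,315), which matches the expected +107 mm. Now I'll draw the fingers straight back along the chute, then up.

```bash
python3 -m inch '[{"delta_pos":[0,0.0065,-0.0031],"rot":[0,0,0],"gripper":0},{"delta_pos":[0,0.0085,-0.0040],"rot":[0,0,0],"gripper":0},{"delta_pos":[0,0.0085,-0.0040],"rot":[0,0,0],"gripper":0},{"delta_pos":[0,0.0085,-0.0042],"rot":[0,0,0],"gripper":0},{"delta_pos":[0,0.0085,-0.0042],"rot":[0,0,0],"gripper":0},{"delta_pos":[0,0.0085,-0.0042],"rot":[0,0,0],"gripper":0},{"delta_pos":[0,0.0085,-0.0042],"rot":[0,0,0],"gripper":0},{"delta_pos":[0,0.0085,-0.0042],"rot":[0,0,0],"gripper":0},{"delta_pos":[0,0.0085,-0.0042],"rot":[0,0,0],"gripper":0},{"delta_pos":[0,0.0085,-0.0042],"rot":[0,0,0],"gripper":0}]'
python3 - <<'E'
from go import *
rep(-120,2.5,240);rot(25)
E
```

```text
t: 7.97
ee_pos: [553.5, 69.0, 126.2]
tcp_rot: [-0.522, -2.945, 0.661]
wrist_force: [0.1, -0.1, 0.5]
finger_gap: 0.1
t 7.97 tcp in chute [-100.2    2.2  126.2] toolx yaw 159.88 z [-0.149 -0.401 -0.904] F [ 0.1 -0.1  0.5] gap 0.1
tool delta mm to target [-1.000e-01 -3.080e+01 -1.113e+02]
rotvec tool to target [-0.006 -0.003 -0.001]
world delta in tool: 10mm feed [-0.02 -9.04  4.28] 10mm up [ 0.02 -4.28 -9.04]
joints [ 0.32  0.54  1.72 -0.37  1.19 -0.71] lead corner
tip corner chute -81.1 2.1 119.8
tip corner chute -107.3 2.1 107.4
```

```bash
python3 -m inch '[{"delta_pos":[0,0,-0.020],"rot":[0,0,0],"gripper":0},{"delta_pos":[0,-0.002,-0.025],"rot":[0,0,0],"gripper":0},{"delta_pos":[0,-0.002,-0.025],"rot":[0,0,0],"gripper":0},{"delta_pos":[0,-0.002,-0.025],"rot":[0,0,0],"gripper":0},{"delta_pos":[0,0,-0.025],"rot":[0,0,0],"gripper":0},{"delta_pos":[0,0,-0.025],"rot":[0,0,0],"gripper":0},{"delta_pos":[0,0,0],"rot":[0,0,0],"gripper":0},{"delta_pos":[0,0,0],"rot":[0,0,0],"gripper":0},{"delta_pos":[0,0,0],"rot":[0,0,0],"gripper":0},{"delta_pos":[0,0,0],"rot":[0,0,0],"gripper":0},{"delta_pos":[0,0,0],"rot":[0,0,0],"gripper":0},{"delta_pos":[0,0,0],"rot":[0,0,0],"gripper":0}]'
python3 - <<'E'
from go import *
rep(-120,2.5,240)
a=snap('side','s13.png');b=snap('top','t13.png')
cv2.imwrite('pics/s13c.png',cv2.resize(a[100:350,190:500,::-1],None,fx=2.4,fy=2.4,interpolation=cv2.INTER_CUBIC))
E
```

```text
t: 8.97
ee_pos: [573.5, 130.9, 262.3]
tcp_rot: [-0.515, -2.94, 0.662]
wrist_force: [0.3, -0.1, 0.8]
finger_gap: -0.2
t 8.97 tcp in chute [-1.653e+02 -2.000e-01  2.623e+02] toolx yaw 160.03 z [-0.154 -0.402 -0.903] F [ 0.3 -0.1  0.8] gap -0.2
tool delta mm to target [ -2.9 -31.3  39.6]
```

View pics/s13c.png

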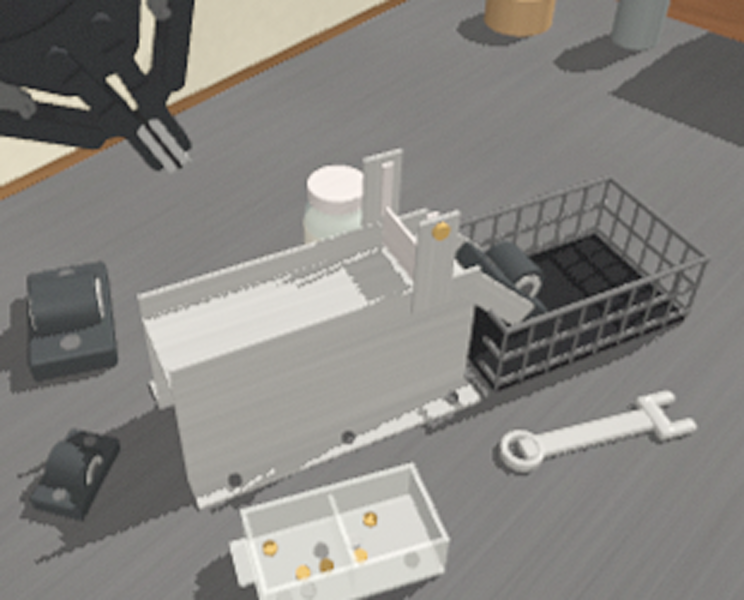

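View pics/t13.png

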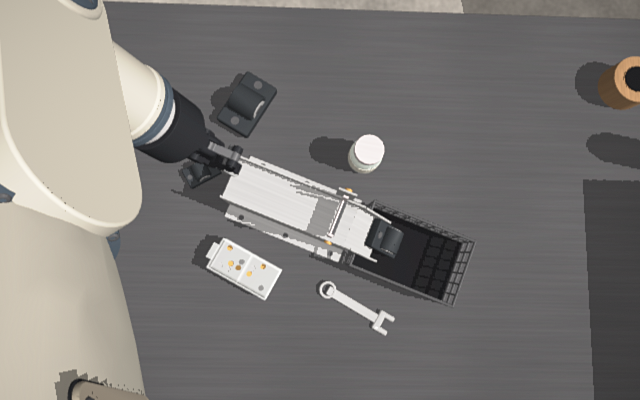

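The flap hangs shut at side crop (400,240), as in the first picture. The block is in the basket at top (385,238), and the jar, drawer and wrench sit at the same pixels as before. The robot is clear, so I'm handing in.

```bash
python3 -c "
from workcell import order
order.close_job()"
```

```text
the job is handed in; nothing more can be done
```

The bearing block is in the wire basket, the flap has swung shut and the job is handed in, at about 9 s of the 38 s allowed.

- **Push:** I chose the block on the ledge over the large and small look-alikes on the table. I slid it along the ledge with the shut fingertips on its rear end. The tool leaned 25° with the tips leading, so the gripper's knuckles and body cleared the flap arms and posts. After the block tipped over the sill, I drew the fingers straight back and then up.
- **Last checks:** The block rests leaning on the slide, at about the expected 107 mm past the hinge line. The jar, drawer, wrench and both look-alikes appear where they were in the first pictures. The wrist force read about 8 N at most between moves, and the gripper is clear of everything.
- **What disagreed:** The fingertip front I calculated was about 17 mm ahead of where the block's rear end showed in the picture. I went by the pictures for the last part of the push. By that estimate the block's rear end had only just passed the hinge line when it tipped over by itself, short of the 10 to 20 mm you gave as sure.

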